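# Shut the sugar pot and balance the washed flat lid on its domed top

### The job

Swing the open domed lid of the sugar pot over until it is fully shut, so nothing can drip into the sugar. Then take the plain flat lid that lies on one of the upturned cups and gently set it, right way up, balanced level on the very top of the pot's dome to air-dry. Leave both cups, the dish rack and the strainer standing where they are.

Things in the scene. Friction and masses are not known exactly. Their poses are not given: they have to be found in the camera images.
- wire_shelf: Fixed low shelf of 5 steel wires (8 mm thick, along its y at x = -21, 9, 39, 69, 99 mm) on four wire legs at x = -21 and 99, y = +-300 mm. Wires 255 to 263 mm above the worktop; front wire's near face at x = -25 mm. Origin on the worktop. The sugar pot stands below it: come in from the front with the tool tilted 30 to 40 degrees.
- sugar_pot: Round white ceramic sugar pot, fixed to the worktop, 94 mm widest diameter, rim 92 mm wide and 78 mm above its base. Origin at the centre of its underside, z up; its hinge is on its -x side (towards the robot, give or take its yaw).
- pot_hinge (a point): Middle of the pot lid's hinge axis, on the pot's rim at x = -48, z = 78 mm of the pot; the hinge axis is the pot's y.
- pot_lid (a joint): Pot lid angle: 0 = shut, positive = swung up towards the robot (1.57 = upright), at most 1.9. Stiff hinge: stays where left. A white ceramic dome 92 mm in diameter, 4 mm edge, outer face a sphere of 55 mm radius, apex 28.8 mm above its flat underside and 48 mm from the hinge. Pushing its outer (robot-side) face away from the robot, then down, shuts it.
- dome_top (a point): Apex of the pot lid's spherical outer face (moves with the lid). Shut, it lies 106.8 mm above the worktop on the pot's axis.
- flat_lid: The plain flat drinking-cup lid to be balanced: white plastic disc 64 mm in diameter, 14 mm thick, flat closed underside, with a low button (24 mm wide, 4 mm high) in the middle of its top; about 60 g. Origin at the centre of its underside, z up through the button. It lies flat on the upturned cup_a.
- cup_a: Upturned cup body carrying the flat lid: 90 mm tall, 74 mm wide at the bottom (its mouth), tapering to a flat 56 mm top. Loose, about 160 g. Origin at the centre of its underside on the worktop, z up.
- cup_b: The other, identical upturned cup body with nothing on it. Loose. Origin at the centre of its underside.
- dish_rack: Slotted grey plastic dish rack, 100 x 90 mm (x, y), with two spouted lids wedged upright in it, 76 mm tall in all. Loose. Origin at the centre of its underside, z up.
- strainer: Steel tea strainer: round bowl 76 mm wide, 32 mm tall, standing on the worktop under the shelf, with a thin straight handle that runs along its -x to 119 mm from the bowl's centre, 34 mm up. Loose. Origin at the centre of its underside.
Not all that is in view belongs to the job. There is more than one size of the flat_lid; the one meant has the size given above. What is shaped like the sugar_pot but purple is not meant.

How it is judged:
By the outcome, as a careful person would: the job done as asked, in the order asked, and still so for the second after the job is handed in, with the robot touching nothing.
It also fails if it takes over 58 s, if anything falls off the work surface, if the arm or the gripper's body presses on something with over 40 N, if the wrist force passes 120 N, or if a joint passes its speed limit or range.

### The arm

A 6-joint arm with a two-finger parallel gripper is mounted at the origin on the work surface. World frame = base frame: x ahead of the robot, y to its left, z up, the work surface at z = 0. Lengths are in mm, angles in rad, forces in N, time in s.
With the tool pointing down it reaches from about 300 to 775 mm from the base axis. Payload 14.6 kg.
Tool frame: the origin (TCP) lies between the finger pads; the fingertips stand 25 mm ahead of it and the grasp point (between the pads) lies 6 mm ahead of it; z points along the fingers, y is the line along which they close (so a half turn about z gives the same grasp; the last joint's range is limited). The gripper opens to 94 mm and grips with 3 to 60 N. Pads are 16 mm wide; open, the fingers measure 119 mm over their backs; the gripper's body (75 mm by 177 mm) begins 78 mm behind the grasp point.
Start: joints at [-1.297, 0.3, 1.521, -0, 1.321, -0.067], TCP at [183.825, -518.361, 230.446] pointing down, gripper open.
Joint ranges: [-3.03, 3.03], [-0.79, 2.21], [0.23, 2.52], [-1.04, 4.18], [0, 3.07], [-2.55, 2.55]. Speed limits (rad/s): [2.22, 2.22, 2.57, 3.14, 3.14, 3.14].

### API

Orientations are given as [roll, pitch, yaw] about the fixed x, y, z axes, in that order (R = Rz(yaw) Ry(pitch) Rx(roll)).
In Python, from bench import sense, snapshot, calibration, workorder, cut_out gives the robot as it stands. The module is installed in compiled form; this text tells all that it offers.
- The arm moves only by the shell command python3 -m crank 'ROWS'. ROWS is JSON, a list of rows, each an object with "gripper": the opening, from 0 (shut) to 1 (fully open); "dp": the shift along the tool's x, y, z in units of 30 cm (1.0 is 30 cm), a list of three; "angular": the turn, a rotation vector about the tool's x, y, z in units of 0.5 rad (1.0 is 0.5 rad), a list of three. A call has 1 to 5 rows; each row shifts and turns the commanded pose from where the row before left it, along the tool's axes as they then stand; what a row does not reach is not made up. A row lasts 1/10 s, in which the tool goes at most 50 mm and 8.59 degrees, less where a joint would pass 70% of its speed; a pose out of reach is approached as far as the arm can. A call with a number of a shift or a turn outside -1 to 1 is refused whole. A call with a gripper value outside its range is refused whole. The fingers move at their own pace and stop on an object; the grip force is fixed at half the most. Time passes only in rows, so rows that do not move let the fingers close. It gives the time, the measured TCP pose, the force, the opening and the grip force at its end, in the units of the state.
- sense(): the state, without advancing time (a new reading comes with each control period).
- snapshot(name): name is "side" or "top"; returns the picture (420x560x3 uint8, red, green, blue); there is no depth.
- calibration(name): a dict with "fx", "fy", "cx", "cy" (pixels), "R" (3x3) and "t" (3): a world point X has camera coordinates R X + t. Camera axes: x right, y down, z forward; pixel columns grow to the right and rows downward; lengths in mm; the calibration is good to about 2 mm. A picture is of the moment at which its call begins. calibration takes no time and is no camera call.
- workorder.job_done(): hands the job in; it is judged then, once.
Trained networks look in the newest picture that a camera, given by its name, has taken for a name from the list of things; names that differ only in an ending like _2 or _b are one class to them, and where a whole thing is asked for, a point or a joint stands for the part that bears it (a point fixed in the world has none). Each returns a list of dicts, best first, with "confidence" (0 to 1); they miss things now and then, are a little off and sometimes report something else, mostly with a low value. They report only what shows in the picture. A call takes as long as a camera call. They do not tell look-alikes from the thing itself.
- cut_out(query, camera): "pixels" (420x560 bool, what is visible of it) and "rect" ([centre column, centre row, width, height] in pixels, round what is visible of it).
The state is a dict: "time_s": time; "joint_pos": joint angles; "joint_vel": joint speeds; "joint_torque": joint torques, N m; "eef_pos": TCP position; "eef_rot": TCP orientation; "ft_force": force on the tool from outside, world axes, zero at the start; "ft_torque": the same for the moment, N m; "finger_gap": finger opening in mm; "finger_force": force on a finger pad.
Only numpy, scipy, OpenCV 4.12 (cv2) and the standard library are available. Lean on these libraries where they do the work, as an engineer would, in place of code of your own. Each camera call takes 0.05 s, during which the arm holds its last target. There are 200 camera calls.

## Working session

There is one attempt and no reset: what is moved stays moved. The work goes in short steps, Python scripts to look and compute and a shell command to move; the robot and the scene stay as the last step left them, time stands still between calls to the robot, and variables do not carry over. Pictures are saved under pics/ and viewed, at most 10 in all, crops included, and the job is handed in when it is done.

```bash
mkdir -p pics; python3 - <<'E'
from bench import *
import cv2,numpy as np
for n in("side","top"):
    im=snapshot(n); cv2.imwrite(f"pics/{n}0.png",im[:,:,::-1])
    c=calibration(n); R=np.array(c["R"]);t=np.array(c["t"]); print(n,c["fx"],c["cx"],c["cy"],R.round(3).tolist(),"cam",(-R.T@t).round(0))
    for q in["wire_shelf","sugar_pot","pot_lid","flat_lid","cup_a","dish_rack","strainer"]:
        for d in cut_out(q,n): print(q,round(d["confidence"],2),np.round(d["rect"]),d["pixels"].sum())
s=sense();print({k:np.round(v,3) for k,v in s.items()})
E
```

```text
side 388.6751769758328 274.47241526174844 205.56120387321332 [[-0.943, -0.332, -0.007], [-0.246, 0.711, -0.659], [0.223, -0.62, -0.752]] cam [306. 669. 927.]
wire_shelf 0.66 [224. 202. 147. 220.] 3000
wire_shelf 0.48 [277. 295.  29.  26.] 582
sugar_pot 0.96 [257. 206.  39.  54.] 1342
sugar_pot 0.61 [293. 128.  26.  27.] 529
pot_lid 0.87 [268. 198.  17.  27.] 419
pot_lid 0.64 [290. 118.  30.  15.] 283
pot_lid 0.42 [306. 227.  24.  35.] 692
flat_lid 0.62 [253. 360.  40.  43.] 1172
flat_lid 0.57 [278. 296.  32.  24.] 583
cup_a 0.71 [277. 316.  29.  20.] 486
cup_a 0.64 [307. 229.  24.  34.] 779
dish_rack 0.97 [328. 187.  34.  29.] 811
strainer 0.8 [219. 280.  56.  36.] 606
strainer 0.23 [267. 197.  18.  26.] 435
top 431.15367786840454 278.6098601962082 209.9426293746648 [[-0.013, -1.0, 0.008], [-0.996, 0.012, -0.086], [0.086, -0.009, -0.996]] cam [ 438.  -38. 1301.]
wire_shelf 0.6 [261. 165. 249.  64.] 5280
sugar_pot 0.81 [417. 178.  37.  37.] 1037
sugar_pot 0.76 [273. 191.  34.  32.] 758
sugar_pot 0.2 [336. 246.  38.  44.] 1011
pot_lid 0.83 [273. 194.  33.  21.] 497
pot_lid 0.68 [415. 178.  35.  36.] 844
flat_lid 0.63 [173. 246.  24.  23.] 401
flat_lid 0.6 [136. 240.  32.  28.] 686
cup_a 0.78 [268. 243.  20.  22.] 478
cup_a 0.72 [186. 242.  23.  23.] 196
dish_rack 0.58 [337. 247.  36.  41.] 945
strainer 0.56 [188. 182.  26.  40.] 268
{'time_s': np.float64(0.8), 'joint_pos': array([-1.297,  0.3  ,  1.521,  0.   ,  1.321, -0.067]), 'joint_vel': array([-0.   ,  0.   , -0.001, -0.   ,  0.001, -0.   ]), 'joint_torque': array([ 1.0000e-03, -5.3162e+01, -3.5290e+01,  7.1000e-02,  2.1000e-02,
        0.0000e+00]), 'eef_pos': array([ 183.826, -518.362,  230.46 ]), 'eef_rot': array([ 3.142, -0.   ,  0.341]), 'ft_force': array([ 0.054, -0.649, -0.13 ]), 'ft_torque': array([-0.036,  0.005, -0.012]), 'finger_force': np.float64(0.0), 'finger_gap': np.float64(94.325)}
```

```bash
python3 - <<'E'
import cv2,numpy as np
s=cv2.imread("pics/side0.png");t=cv2.imread("pics/top0.png")
cv2.imwrite("pics/s1.png",cv2.resize(s[80:400,150:390],None,fx=1.85*1.0,fy=1.85,interpolation=cv2.INTER_CUBIC))
cv2.imwrite("pics/t1.png",cv2.resize(t[100:300,100:450],None,fx=2.25,fy=2.25,interpolation=cv2.INTER_CUBIC))
E
```

```text
(no output)
```

View pics/s1.png

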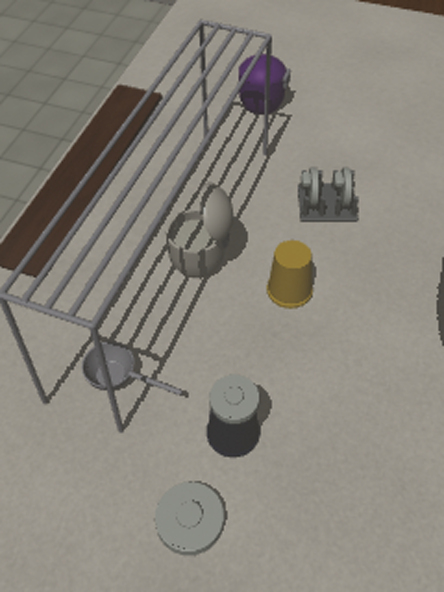

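View pics/t1.png

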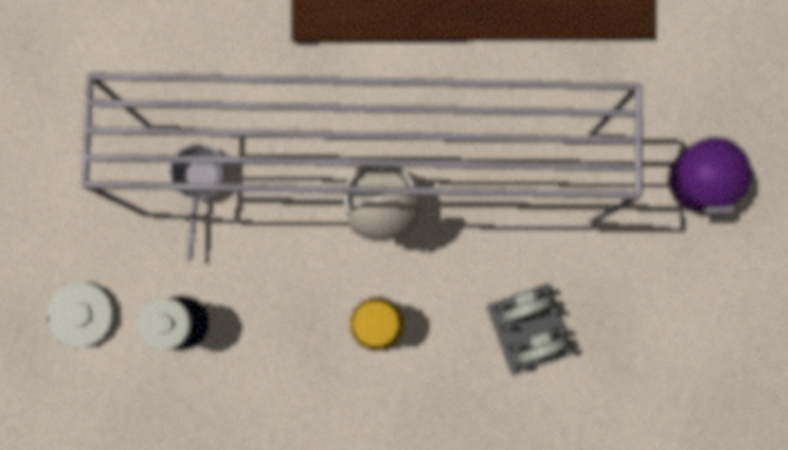

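The side view shows the wanted lid on the black upturned cup at (277,295). The larger lid lies on the worktop at (253,360), and the rack lids at (328,187) are spouted ones. The white pot is at (257,206) with its lid open, and the purple look-alike is at (293,128). In the top view the lid is at (173,246) with an apparent diameter of about 24 px, and the decoy at (136,240) is about 31 px. I choose the one on the black cup. Next I measure positions.

```bash
cat >h.py <<'E'
import numpy as np,cv2
from scipy.optimize import minimize
from bench import *
C={n:calibration(n) for n in("side","top")}
def proj(n,X):
    c=C[n];p=np.atleast_2d(X)@np.array(c["R"]).T+np.array(c["t"])
    return np.c_[c["fx"]*p[:,0]/p[:,2]+c["cx"],c["fy"]*p[:,1]/p[:,2]+c["cy"]]
def ray(n,uv,z):
    c=C[n];R=np.array(c["R"]);o=-R.T@np.array(c["t"])
    d=R.T@np.array([(uv[0]-c["cx"])/c["fx"],(uv[1]-c["cy"])/c["fy"],1]);return o+d*(z-o[2])/d[2]
a=np.linspace(0,2*np.pi,48)
def ring(r,z): return np.c_[r*np.cos(a),r*np.sin(a),0*a+z]
def frus(*rz): return np.vstack([ring(r,z) for r,z in rz])
def dome(): # lid frame, origin at hinge, x away
    zs=np.linspace(4,28.8,8); P=[ring(46,0)]+[ring(np.sqrt(max(55**2-(z+26.2)**2,0)),z) for z in zs]
    return np.vstack(P)+[48,0,0]
def Rz(y):return np.array([[np.cos(y),-np.sin(y),0],[np.sin(y),np.cos(y),0],[0,0,1]])
def lidpts(x,y,yaw,ang,P=None):
    P=dome() if P is None else P
    R=np.array([[np.cos(ang),0,-np.sin(ang)],[0,1,0],[np.sin(ang),0,np.cos(ang)]])
    return (P@R.T+[-48,0,78])@Rz(yaw).T+[x,y,0]
def mask(n,X,S=8):
    h=cv2.convexHull((proj(n,X)*S).astype(np.float32)).astype(np.int32)
    m=np.zeros((420*S//4,560*S//4),np.uint8) # at S/4 px scale
    cv2.fillConvexPoly(m,(h//4),1);return m
def iou(n,X,obs):
    m=mask(n,X)
    o=cv2.resize(obs.astype(np.uint8),(m.shape[1],m.shape[0]),interpolation=cv2.INTER_NEAREST)
    return (m&o).sum()/(m|o).sum()
E
python3 - <<'E'
from h import *
for n in C: snapshot(n)
def pick(q,n,uv):
    return min(cut_out(q,n),key=lambda d:np.hypot(d["rect"][0]-uv[0],d["rect"][1]-uv[1]))
L={n:pick("flat_lid",n,uv) for n,uv in(("side",(277,296)),("top",(173,246)))}
P={n:pick("pot_lid",n,uv) for n,uv in(("side",(268,198)),("top",(273,194)))}
B=pick("sugar_pot","side",(257,206))
for n,d in L.items(): 
    v,u=np.nonzero(d["pixels"]);print(n,"lid",ray(n,(u.mean(),v.mean()),100).round(1),d["rect"])
    for r in(32,41):
        f=lambda p:-iou(n,frus((r,90),(r,104))+[p[0],p[1],0],d["pixels"])
        x0=ray(n,(u.mean(),v.mean()),99)[:2]; o=minimize(f,x0,method="Nelder-Mead",options=dict(initial_simplex=[x0,x0+[8,0],x0+[0,8]]));print(r,o.x.round(1),o.fun)
f=lambda p:-sum(iou(n,frus((32,90),(32,104))+[p[0],p[1],0],L[n]["pixels"]) for n in C)
o=minimize(f,x0,method="Nelder-Mead",options=dict(initial_simplex=[x0,x0+[8,0],x0+[0,8]]));print("both",o.x,o.fun)
c=ray("top",(268,243),90);print("cup_b",c.round(0),ray("side",(307,219),90).round(0))
print("rack",ray("top",(337,247),40).round(0),"strainer",ray("top",(188,174),20).round(0))
x=ray("top",(273,191),78)[:2]+[20,0]
def g(p):
    e=-sum(iou(n,lidpts(*p[:2],p[2]/50,p[3]/50),P[n]["pixels"]) for n in C)
    # whole pot side
    a_=mask("side",frus((42,0),(47,30),(46,78))+[p[0],p[1],0])|mask("side",lidpts(*p[:2],p[2]/50,p[3]/50))
    o=cv2.resize(B["pixels"].astype(np.uint8),a_.shape[::-1],interpolation=cv2.INTER_NEAREST)
    return e-(a_&o).sum()/(a_|o).sum()
for ang in(1.5,1.8):
    x0=np.r_[x,0,ang*50];o=minimize(g,x0,method="Nelder-Mead",options=dict(initial_simplex=np.vstack([x0,x0+np.diag([10,10,10,10])])))
    print("pot",o.x[:2],o.x[2:]/50,o.fun)
# shelf: wire ends seen in top crop (90,186) and (640,193) -> front wire
for uv in((90,186),(640,193),(90,76),(640,86)):
    print("shelf",ray("top",(uv[0]/2.25+100,uv[1]/2.25+100),259).round(0))
E
```

```text
side lid [454.3 251.6 100. ] [278.5, 296.4, 27.2, 24.7]
32 [453.3 250.5] -0.9365716579686872
41 [459.9 243. ] -0.6073460941541645
top lid [454.2 247.3 100. ] [173.8, 245.1, 22.5, 20.1]
32 [454.2 247.5] -0.7760217983651226
41 [454.8 248. ] -0.4825482887156896
both [453.89259734 250.14090548] -1.698806577379385
cup_b [450. -17.  90.] [453.  -3.  90.]
rack [ 436. -218.   40.] strainer [660. 222.  20.]
pot [612.75001337 -18.88351875] [0.19745897 1.2073804 ] -2.6598443301034154
pot [612.83000502 -19.28849792] [0.1906712  1.20654283] -2.658214429210707
shelf [598. 290. 259.]
shelf [ 584. -306.  259.]
shelf [720. 292. 259.]
shelf [ 702. -310.  259.]
```

```bash
cat >>h.py <<'E'
from scipy.spatial.transform import Rotation as Ro
def RT(tau,yaw=0):
    return Rz(yaw)@np.array([[np.cos(tau),0,np.sin(tau)],[0,-1,0],[np.sin(tau),0,-np.cos(tau)]])
def steps(p,R,way,Rg,n):
    """rows from p,R to each way point; turn spread over the n rows"""
    rv=Ro.from_matrix(R.T@Rg).as_rotvec()/n; pts=np.linspace(p,way,n+1)
    for i in range(n):
        d=R.T@(pts[i+1]-pts[i]); print("dp",(d/300).round(4).tolist(),"ang",(rv/.5).round(3).tolist())
        R=R@Ro.from_rotvec(rv).as_matrix()
def here():
    s=sense(); return np.array(s["eef_pos"]),Ro.from_euler("xyz",s["eef_rot"]).as_matrix()
def show(): 
    s=sense();print({k:np.round(s[k],3).tolist() for k in("time_s","eef_pos","eef_rot","joint_pos","ft_force","finger_gap","finger_force")})
E
python3 - <<'E'
from h import *
s=cv2.imread("pics/side0.png");t=cv2.imread("pics/top0.png")
def crop(im,n,u,v,w,h,f,polys):
    o=cv2.resize(im[v:v+h,u:u+w],None,fx=f,fy=f,interpolation=cv2.INTER_CUBIC)
    for X,c in polys: cv2.polylines(o,[((proj(n,X)-[u,v]+.5)*f).astype(np.int32)],True,c,1)
    return o
p=(612.8,-19,.19,1.207)
def pl(n):
    rim=ring(46,0)+[48,0,0]
    return [(lidpts(*p,rim),(0,0,255)),(ring(46,78)+[p[0],p[1],0],(0,255,0)),(ring(42,0)+[p[0],p[1],0],(0,255,0)),(ring(32,104)+[454,250,0],(255,0,0)),(ring(12,108)+[454,250,0],(255,0,0))]
A=crop(s,"side",230,165,60,60,5,pl("side"));B=crop(t,"top",240,165,60,60,5,pl("top"))
D=crop(s,"side",250,275,60,45,5,pl("side"));E=crop(t,"top",145,225,60,45,5,pl("top"))
cv2.imwrite("pics/chk.png",np.vstack([np.hstack([A,B]),np.hstack([D,E])]))
# plan of the push
yaw=.19;tau=np.radians(35);R=RT(tau);hx=np.array([612.8,-19,78])-48*np.array([np.cos(yaw),np.sin(yaw),0])
for k,th in enumerate(np.linspace(1.21,0,9)):
    u=np.radians(125-45*k/8); c=np.array([48*np.cos(th)+26.2*np.sin(th),48*np.sin(th)-26.2*np.cos(th)])+55*np.array([np.cos(u),np.sin(u)])
    w=hx+[c[0]*np.cos(yaw),c[0]*np.sin(yaw),c[1]]; tcp=w+8*R[:,0]-25*R[:,2]
    print(round(th,2),"corner",w.round(0),"tcp",tcp.round(0))
q,Q=here(); steps(q,Q,np.array([440,-30,230]),R,12)
E
```

```text
1.21 corner [575. -26. 159.] tcp [568. -26. 184.]
1.06 corner [585. -24. 155.] tcp [577. -24. 180.]
0.91 corner [593. -23. 150.] tcp [585. -23. 175.]
0.76 corner [601. -21. 144.] tcp [593. -21. 169.]
0.6 corner [607. -20. 137.] tcp [600. -20. 163.]
0.45 corner [613. -19. 130.] tcp [605. -19. 155.]
0.3 corner [617. -18. 122.] tcp [609. -18. 147.]
0.15 corner [620. -18. 114.] tcp [612. -18. 139.]
0.0 corner [622. -17. 106.] tcp [614. -17. 131.]
dp [0.1124, -0.1041, 0.0001] ang [-0.017, 0.101, 0.055]
dp [0.1094, -0.1071, 0.0048] ang [-0.017, 0.101, 0.055]
dp [0.106, -0.1102, 0.0093] ang [-0.017, 0.101, 0.055]
dp [0.1024, -0.1131, 0.0136] ang [-0.017, 0.101, 0.055]
dp [0.0984, -0.116, 0.0176] ang [-0.017, 0.101, 0.055]
dp [0.0942, -0.1189, 0.0215] ang [-0.017, 0.101, 0.055]
dp [0.0897, -0.1216, 0.0251] ang [-0.017, 0.101, 0.055]
dp [0.085, -0.1242, 0.0284] ang [-0.017, 0.101, 0.055]
dp [0.0801, -0.1268, 0.0315] ang [-0.017, 0.101, 0.055]
dp [0.0749, -0.1292, 0.0343] ang [-0.017, 0.101, 0.055]
dp [0.0695, -0.1315, 0.0368] ang [-0.017, 0.101, 0.055]
dp [0.0639, -0.1336, 0.039] ang [-0.017, 0.101, 0.055]
```

View pics/chk.png

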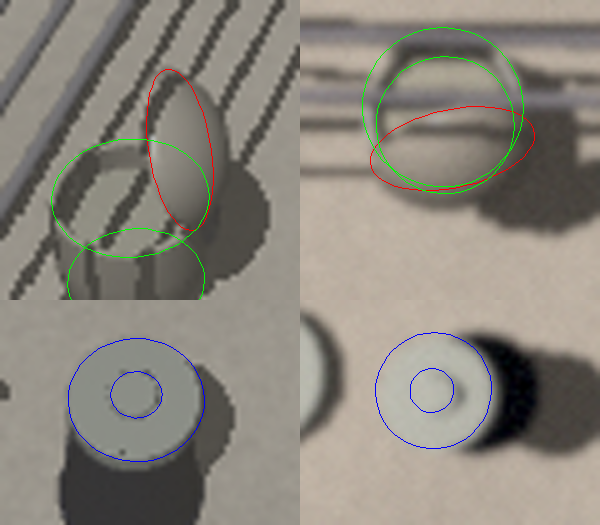

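The side crop shows the 64 mm lid outline matching the lid on the black cup, with its button centred. The decoy on the worktop is bigger. The pot lid is open about 1.2–1.4 rad and the pot's yaw is small. Next I move in front of the pot with the fingers shut.

```bash
A='"gripper":0,"angular":[-0.017,0.101,0.055]'
python3 -m crank '[{"gripper":0,"dp":[0.112,-0.104,0],"angular":[-0.017,0.101,0.055]},{"gripper":0,"dp":[0.109,-0.107,0.005],"angular":[-0.017,0.101,0.055]},{"gripper":0,"dp":[0.106,-0.110,0.009],"angular":[-0.017,0.101,0.055]},{"gripper":0,"dp":[0.102,-0.113,0.014],"angular":[-0.017,0.101,0.055]},{"gripper":0,"dp":[0.098,-0.116,0.018],"angular":[-0.017,0.101,0.055]}]'
python3 -m crank '[{"gripper":0,"dp":[0.094,-0.119,0.021],"angular":[-0.017,0.101,0.055]},{"gripper":0,"dp":[0.090,-0.122,0.025],"angular":[-0.017,0.101,0.055]},{"gripper":0,"dp":[0.085,-0.124,0.028],"angular":[-0.017,0.101,0.055]},{"gripper":0,"dp":[0.080,-0.127,0.031],"angular":[-0.017,0.101,0.055]},{"gripper":0,"dp":[0.075,-0.129,0.034],"angular":[-0.017,0.101,0.055]}]'
python3 -m crank '[{"gripper":0,"dp":[0.070,-0.131,0.037],"angular":[-0.017,0.101,0.055]},{"gripper":0,"dp":[0.064,-0.134,0.039],"angular":[-0.017,0.101,0.055]},{"gripper":0,"dp":[0,0,0],"angular":[0,0,0]}]'
python3 - <<'E'
from h import *
show();q,Q=here();print(Q.round(3)); steps(q,Q,np.array([505,-24,178]),RT(np.radians(35)),2)
E
```

```text
time_s: 1.65
eef_pos: [290.7, -313.6, 230.2]
eef_rot: [3.116, -0.257, 0.204]
ft_force: [0.5, -0.5, 0.7]
finger_gap: 57.6
finger_force: 0.0
time_s: 2.15
eef_pos: [397.1, -110.0, 231.2]
eef_rot: [3.127, -0.514, 0.062]
ft_force: [1.0, -1.4, 0.6]
finger_gap: 17.3
finger_force: 0.0
time_s: 2.45
eef_pos: [440.2, -24.7, 230.8]
eef_rot: [-3.136, -0.613, 0.003]
ft_force: [-0.0, -0.5, -0.6]
finger_gap: 0.2
finger_force: 0.0
{'time_s': 2.45, 'eef_pos': [440.157, -24.685, 230.786], 'eef_rot': [-3.136, -0.613, 0.003], 'joint_pos': [-0.211, -0.249, 2.191, 0.225, 0.609, 1.209], 'ft_force': [-0.038, -0.46, -0.564], 'finger_gap': 0.248, 'finger_force': 0.0}
[[ 0.818  0.007  0.576]
 [ 0.003 -1.     0.008]
 [ 0.576 -0.005 -0.818]]
dp [0.0377, -0.0, 0.1342] ang [-0.008, -0.003, 0.003]
dp [0.0379, -0.0006, 0.1341] ang [-0.008, -0.003, 0.003]
```

```bash
python3 -m crank '[{"gripper":0,"dp":[0.038,0,0.134],"angular":[0,0,0]},{"gripper":0,"dp":[0.038,0,0.134],"angular":[0,0,0]},{"gripper":0,"dp":[0.041,0,0.029],"angular":[0,0,0]},{"gripper":0,"dp":[0.041,0,0.029],"angular":[0,0,0]}]'
python3 -m crank '[{"gripper":0,"dp":[0.027,0,0.019],"angular":[0,0,0]},{"gripper":0,"dp":[0.027,0,0.019],"angular":[0,0,0]},{"gripper":0,"dp":[0.027,0,0.019],"angular":[0,0,0]}]'
python3 - <<'E'
from h import *
show()
cv2.imwrite("pics/p1.png",cv2.resize(snapshot("side")[120:300,180:370],None,fx=3,fy=3,interpolation=cv2.INTER_CUBIC)[:,:,::-1])
E
```

```text
time_s: 2.85
eef_pos: [534.9, -30.6, 176.8]
eef_rot: [-3.139, -0.609, -0.001]
ft_force: [0.1, 0.4, 0.4]
finger_gap: 0.4
finger_force: 0.0
time_s: 3.15
eef_pos: [564.6, -30.3, 178.2]
eef_rot: [-3.139, -0.612, -0.001]
ft_force: [-0.6, 1.0, 0.2]
finger_gap: 0.4
finger_force: 0.5
{'time_s': 3.15, 'eef_pos': [564.605, -30.304, 178.226], 'eef_rot': [-3.139, -0.612, -0.001], 'joint_pos': [-0.159, 0.137, 1.965, 0.218, 0.443, 1.244], 'ft_force': [-0.622, 0.991, 0.235], 'finger_gap': 0.444, 'finger_force': 0.531}
```

View pics/p1.png

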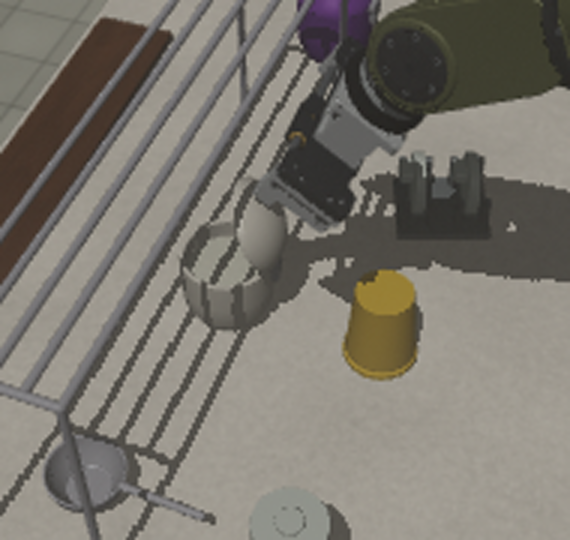

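The picture shows the fingertips at about crop (265,190), touching the top of the lid's outer face. The wrist is clear of the shelf. I push on along the closing arc.

```bash
python3 -m crank '[{"gripper":0,"dp":[0.036,-0.012,0.025],"angular":[0,0,0]},{"gripper":0,"dp":[0.016,-0.01,0.024],"angular":[0,0,0]},{"gripper":0,"dp":[0.010,0,0.032],"angular":[0,0,0]}]'
python3 -m crank '[{"gripper":0,"dp":[0.008,0,0.030],"angular":[0,0,0]},{"gripper":0,"dp":[-0.002,0,0.031],"angular":[0,0,0]},{"gripper":0,"dp":[-0.004,0,0.030],"angular":[0,0,0]}]'
python3 -m crank '[{"gripper":0,"dp":[-0.007,0,0.028],"angular":[0,0,0]}]'
python3 - <<'E'
from h import *
show()
E
```

```text
time_s: 3.5
eef_pos: [594.3, -23.0, 169.5]
eef_rot: [-3.139, -0.614, -0.0]
ft_force: [0.4, 1.5, 4.4]
finger_gap: 0.3
finger_force: 1.8
time_s: 3.8
eef_pos: [610.9, -23.3, 147.3]
eef_rot: [-3.139, -0.615, -0.001]
ft_force: [6.0, 3.0, 5.7]
finger_gap: 0.5
finger_force: 4.1
time_s: 3.9
eef_pos: [613.4, -23.4, 138.5]
eef_rot: [-3.139, -0.613, -0.001]
ft_force: [3.5, 1.9, 2.9]
finger_gap: 0.3
finger_force: 1.7
{'time_s': 3.9, 'eef_pos': [613.391, -23.358, 138.458], 'eef_rot': [-3.139, -0.613, -0.001], 'joint_pos': [-0.128, 0.3, 1.872, 0.211, 0.368, 1.269], 'ft_force': [3.518, 1.926, 2.942], 'finger_gap': 0.312, 'finger_force': 1.717}
```

```bash
for r in 1 2; do :; done
python3 -m crank '[{"gripper":0,"dp":[-0.008,0,0.013],"angular":[0,0,0]}]' | sed -n '2p;4p'
python3 -m crank '[{"gripper":0,"dp":[-0.004,0,0.006],"angular":[0,0,0]}]'| sed -n '2p;4p'
python3 -m crank '[{"gripper":0,"dp":[-0.002,0,0.003],"angular":[0,0,0]}]'| sed -n '2p;4p'
```

```text
eef_pos: [613.0, -23.3, 133.1]
ft_force: [0.6, -1.0, 2.1]
eef_pos: [612.7, -23.3, 131.1]
ft_force: [-1.5, -0.1, 7.8]
eef_pos: [612.9, -23.3, 130.9]
ft_force: [-2.8, 0.0, 8.9]
```

```bash
python3 -m crank '[{"gripper":0,"dp":[-0.002,0,0.003],"angular":[0,0,0]},{"gripper":0,"dp":[0,0,0],"angular":[0,0,0]}]'| sed -n '2p;4p'
python3 -m crank '[{"gripper":0,"dp":[-0.002,0,0.003],"angular":[0,0,0]},{"gripper":0,"dp":[0,0,0],"angular":[0,0,0]}]'| sed -n '2p;4p'
```

```text
eef_pos: [613.0, -23.3, 130.6]
ft_force: [-6.6, 0.5, 12.7]
eef_pos: [613.3, -23.3, 130.3]
ft_force: [-10.1, 1.7, 18.2]
```

The lid is seated: z holds at 131 as planned, and the force rises to 18 N with almost no travel. I retract, check, and measure the dome.

```bash
python3 -m crank '[{"gripper":0,"dp":[0,0,-0.1],"angular":[0,0,0]},{"gripper":0,"dp":[0,0,-0.15],"angular":[0,0,0]},{"gripper":0,"dp":[0,0,-0.15],"angular":[0,0,0]},{"gripper":1,"dp":[0,0,-0.15],"angular":[0,0,0]},{"gripper":1,"dp":[0,0,-0.1],"angular":[0,0,0]}]' | sed -n '2,4p'
python3 - <<'E'
from h import *
show();q,Q=here();steps(q,Q,np.array([393,250,195]),RT(np.radians(35)),8)
E
```

```text
eef_pos: [499.4, -23.6, 290.3]
eef_rot: [-3.139, -0.612, -0.001]
ft_force: [1.2, 0.2, -0.8]
{'time_s': 5.1, 'eef_pos': [499.357, -23.602, 290.273], 'eef_rot': [-3.139, -0.612, -0.001], 'joint_pos': [-0.169, -0.158, 1.976, 0.149, 0.724, 1.32], 'ft_force': [1.248, 0.236, -0.812], 'finger_gap': 12.881, 'finger_force': 0.0}
dp [-0.0591, -0.114, 0.0072] ang [-0.0, -0.0, -0.0]
dp [-0.0591, -0.114, 0.0072] ang [-0.0, -0.0, -0.0]
dp [-0.0591, -0.114, 0.0072] ang [-0.0, -0.0, -0.0]
dp [-0.0591, -0.114, 0.0072] ang [-0.0, -0.0, -0.0]
dp [-0.0591, -0.114, 0.0072] ang [-0.0, -0.0, -0.0]
dp [-0.0591, -0.114, 0.0071] ang [-0.0, -0.0, -0.0]
dp [-0.0591, -0.114, 0.0071] ang [-0.0, -0.0, -0.0]
dp [-0.0591, -0.114, 0.0071] ang [-0.0, -0.0, -0.0]
```

```bash
python3 -m crank '[{"gripper":1,"dp":[-0.059,-0.114,0.007],"angular":[0,0,0]},{"gripper":1,"dp":[-0.059,-0.114,0.007],"angular":[0,0,0]},{"gripper":1,"dp":[-0.059,-0.114,0.007],"angular":[0,0,0]},{"gripper":1,"dp":[-0.059,-0.114,0.007],"angular":[0,0,0]}]' | sed -n '2,3p'
python3 -m crank '[{"gripper":1,"dp":[-0.059,-0.114,0.007],"angular":[0,0,0]},{"gripper":1,"dp":[-0.059,-0.114,0.007],"angular":[0,0,0]},{"gripper":1,"dp":[-0.059,-0.114,0.007],"angular":[0,0,0]},{"gripper":1,"dp":[-0.059,-0.114,0.007],"angular":[0,0,0]},{"gripper":1,"dp":[0,0,0],"angular":[0,0,0]}]' | sed -n '2,3p'
python3 - <<'E'
from h import *
show()
I={n:snapshot(n) for n in C}
G={}
for n,uv in(("side",(257,206)),("top",(273,187))):
    for q in("pot_lid","sugar_pot"):
        D=[d for d in cut_out(q,n) if np.hypot(d["rect"][0]-uv[0],d["rect"][1]-uv[1])<25]
        for d in D: print(n,q,round(d["confidence"],2),np.round(d["rect"],1))
        if D: G[n,q]=D[0]
np.savez("pot.npz",**{n+q:d["pixels"] for (n,q),d in G.items()})
X=np.vstack([ring(46,78)]+[ring(np.sqrt(max(55**2-(z+26.2)**2,0)),78+z) for z in np.linspace(4,28.8,8)])
W=np.vstack([X,frus((42,0),(47,30))])
for key,M in((k,X if k[1]=="pot_lid" else W) for k in G):
    f=lambda p:-iou(key[0],M+[p[0],p[1],0],G[key]["pixels"])
    x0=np.array([612,-19.]);o=minimize(f,x0,method="Nelder-Mead",options=dict(initial_simplex=[x0,x0+[8,0],x0+[0,8]]));print(key,o.x.round(1),round(o.fun,3))
out=[]
for n,u,v in(("side",220,170),("top",240,155)):
    o=cv2.resize(I[n][v:v+65,u:u+65],None,fx=6,fy=6,interpolation=cv2.INTER_CUBIC)[:,:,::-1].copy()
    for r,z in((46,78),(20,78+51.235-26.2)): cv2.polylines(o,[((proj(n,ring(r,z)+[613,-19,0])-[u,v]+.5)*6).astype(np.int32)],True,(0,0,255),1)
    out.append(o)
cv2.imwrite("pics/shut.png",np.hstack(out))
E
```

```text
eef_pos: [446.5, 114.0, 240.4]
eef_rot: [-3.139, -0.611, -0.001]
eef_pos: [399.2, 243.0, 199.7]
eef_rot: [-3.136, -0.594, 0.017]
{'time_s': 6.0, 'eef_pos': [399.159, 242.981, 199.651], 'eef_rot': [-3.136, -0.594, 0.017], 'joint_pos': [0.638, -0.062, 2.109, -0.548, 0.664, 2.553], 'ft_force': [0.214, -0.516, 0.193], 'finger_gap': 85.146, 'finger_force': 0.0}
side pot_lid 0.87 [257.4 206.3  33.1  21.8]
side sugar_pot 0.85 [258.1 212.2  34.8  39.7]
top pot_lid 0.73 [269.6 189.6  32.9  31. ]
top sugar_pot 0.67 [269.6 191.4  31.5  30.8]
('side', 'pot_lid') [608.9 -18.4] -0.919
('side', 'sugar_pot') [613.8 -23. ] -0.901
('top', 'pot_lid') [606.4 -22.3] -0.774
('top', 'sugar_pot') [609.1 -23.3] -0.752
```

View pics/shut.png

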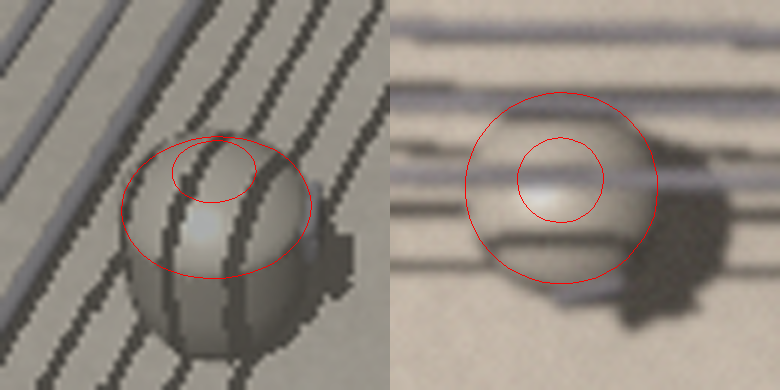

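The picture shows the dome shut on the pot, closely matching the predicted ring at about (257,206) in side and (270,188) in top. Joint 6 is at its limit with yaw 0 here, so I swing the tool to radial yaw (0.5) for the grasp.

```bash
python3 - <<'E'
from h import *
q,Q=here();Rg=RT(np.radians(35),.5);g=np.array([454,250,103.5])
pre=g-86*Rg[:,2];print(pre.round(1));steps(q,Q,pre,Rg,5)
I={n:snapshot(n) for n in C}
np.savez("img.npz",**I)
# edge fit of the shut pot
Z=np.linspace(4,28.8,12)
X=np.vstack([ring(46,78),frus((40,4),(47,40))]+[ring(np.sqrt(max(55**2-(z+26.2)**2,0)),78+z) for z in Z])
for n in C:
    im=cv2.GaussianBlur(cv2.resize(I[n],None,fx=4,fy=4,interpolation=cv2.INTER_CUBIC),(0,0),2.5).astype(float)
    G=np.sqrt(sum(cv2.Sobel(im[:,:,k],cv2.CV_64F,1,0)**2+cv2.Sobel(im[:,:,k],cv2.CV_64F,0,1)**2 for k in range(3)));G=np.minimum(G,np.percentile(G,93))
    def sc(x,y):
        h=cv2.convexHull(((proj(n,X+[x,y,0])+.5)*4-.5).astype(np.float32))[:,0]
        h=np.vstack([h,h[:1]]);L=np.r_[0,np.cumsum(np.linalg.norm(np.diff(h,axis=0),axis=1))]
        s=np.linspace(0,L[-1],300);u=np.interp(s,L,h[:,0]);v=np.interp(s,L,h[:,1])
        return cv2.remap(G.astype(np.float32),u.astype(np.float32)[None],v.astype(np.float32)[None],1).mean()
    S=sorted([(sc(x,y),x,y) for x in range(598,626) for y in range(-36,-4)])[::-1][:6];print(n,[(round(float(a)),b,c) for a,b,c in S])
E
```

```text
[410.7 226.4 173.9]
dp [-0.0047, 0.0096, 0.0185] ang [0.108, 0.005, -0.162]
dp [-0.0056, 0.0102, 0.018] ang [0.108, 0.005, -0.162]
dp [-0.0065, 0.0106, 0.0174] ang [0.108, 0.005, -0.162]
dp [-0.0074, 0.011, 0.0168] ang [0.108, 0.005, -0.162]
dp [-0.0083, 0.0113, 0.0162] ang [0.108, 0.005, -0.162]
side [(34, 612, -16), (34, 613, -18), (34, 612, -20), (34, 612, -17), (34, 612, -21), (34, 613, -17)]
top [(39, 620, -17), (39, 620, -16), (38, 619, -17), (38, 619, -16), (38, 620, -18), (38, 620, -15)]
```

```bash
python3 -m crank '[{"gripper":1,"dp":[-0.005,0.010,0.018],"angular":[0.108,0.005,-0.162]},{"gripper":1,"dp":[-0.006,0.010,0.018],"angular":[0.108,0.005,-0.162]},{"gripper":1,"dp":[-0.006,0.011,0.017],"angular":[0.108,0.005,-0.162]},{"gripper":1,"dp":[-0.007,0.011,0.017],"angular":[0.108,0.005,-0.162]},{"gripper":1,"dp":[-0.008,0.011,0.016],"angular":[0.108,0.005,-0.162]}]' | sed -n '2,3p'
python3 - <<'E'
from h import *
show();q,Q=here();Rg=RT(np.radians(35),.5);g=np.array([454,249.5,103.5])
steps(q,Q,g-36*Rg[:,2],Rg,2);print();steps(g-36*Rg[:,2],Rg,g-6*Rg[:,2],Rg,2)
E
```

```text
eef_pos: [408.7, 228.3, 176.5]
eef_rot: [-3.139, -0.605, 0.447]
{'time_s': 6.9, 'eef_pos': [408.663, 228.309, 176.479], 'eef_rot': [-3.139, -0.605, 0.447], 'joint_pos': [0.423, -0.085, 2.196, 0.038, 0.425, 1.516], 'ft_force': [0.356, -0.233, 0.617], 'finger_gap': 93.739, 'finger_force': 0.0}
dp [-0.0009, 0.0028, 0.0875] ang [0.028, 0.005, -0.044]
dp [-0.0012, 0.004, 0.0875] ang [0.028, 0.005, -0.044]

dp [0.0, 0.0, 0.05] ang [0.0, 0.0, 0.0]
dp [-0.0, 0.0, 0.05] ang [0.0, 0.0, 0.0]
```

```bash
python3 -m crank '[{"gripper":1,"dp":[-0.001,0.003,0.088],"angular":[0.028,0.005,-0.044]},{"gripper":1,"dp":[-0.001,0.004,0.088],"angular":[0.028,0.005,-0.044]},{"gripper":1,"dp":[0,0,0.05],"angular":[0,0,0]},{"gripper":1,"dp":[0,0,0.05],"angular":[0,0,0]},{"gripper":1,"dp":[0,0,0],"angular":[0,0,0]}]'
python3 - <<'E'
from h import *
show();q,Q=here();print("grasp pt",(q+6*Q[:,2]).round(1),"z axis",Q[:,2].round(3))
o=[]
for n,u,v in(("side",245,265),("top",140,215)):
    o.append(cv2.resize(snapshot(n)[v:v+65,u:u+65],None,fx=6,fy=6,interpolation=cv2.INTER_CUBIC)[:,:,::-1])
cv2.imwrite("pics/gr.png",np.hstack(o))
E
```

```text
time_s: 7.4
eef_pos: [451.0, 248.0, 106.7]
eef_rot: [-3.141, -0.607, 0.497]
ft_force: [-0.8, -0.9, 0.6]
finger_gap: 94.0
finger_force: 0.0
{'time_s': 7.4, 'eef_pos': [450.954, 247.979, 106.713], 'eef_rot': [-3.141, -0.607, 0.497], 'joint_pos': [0.407, 0.164, 2.145, 0.226, 0.234, 1.276], 'ft_force': [-0.801, -0.868, 0.628], 'finger_gap': 93.956, 'finger_force': 0.0}
grasp pt [454.  249.6 101.8] z axis [ 0.501  0.272 -0.821]
```

View pics/gr.png

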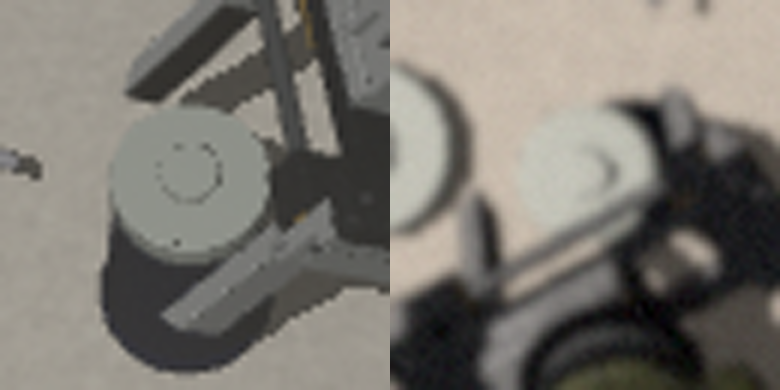

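The picture shows the fingers straddling the lid on cup_a. The midpoint, corrected for tip overhang, falls on the lid centre at about side (277,295). I raise 2 mm for dome clearance and close.

```bash
python3 -m crank '[{"gripper":1,"dp":[0.004,0,-0.0055],"angular":[0,0,0]},{"gripper":0,"dp":[0,0,0],"angular":[0,0,0]},{"gripper":0,"dp":[0,0,0],"angular":[0,0,0]},{"gripper":0,"dp":[0,0,0],"angular":[0,0,0]},{"gripper":0,"dp":[0,0,0],"angular":[0,0,0]}]'
python3 -m crank '[{"gripper":0,"dp":[0,0,0],"angular":[0,0,0]},{"gripper":0,"dp":[0,0,0],"angular":[0,0,0]}]'
python3 - <<'E'
from h import *
q,Q=here();print("grasp pt",(q+6*Q[:,2]).round(1)); print("up40",(Q.T@[0,0,40]/300).round(4)); print(sense()["ft_force"])
E
```

```text
time_s: 8.0
eef_pos: [450.9, 248.5, 110.3]
eef_rot: [-3.142, -0.61, 0.498]
ft_force: [-0.4, -0.7, 0.8]
finger_gap: 65.5
finger_force: 0.2
time_s: 8.2
eef_pos: [451.0, 248.5, 110.3]
eef_rot: [-3.142, -0.61, 0.498]
ft_force: [-0.7, -0.7, 2.3]
finger_gap: 63.0
finger_force: 30.0
grasp pt [454.  250.1 105.3]
up40 [ 0.0764 -0.     -0.1093]
[-0.70341452 -0.67626286  2.31188061]
```

```bash
python3 -m crank '[{"gripper":0,"dp":[0.019,0,-0.027],"angular":[0,0,0]},{"gripper":0,"dp":[0.057,0,-0.082],"angular":[0,0,0]},{"gripper":0,"dp":[0.076,0,-0.109],"angular":[0,0,0]},{"gripper":0,"dp":[0,0,0],"angular":[0,0,0]}]'
python3 - <<'E'
from h import *
q,Q=here();gp=q+6*Q[:,2];print("grasp pt",gp.round(1))
for n in C:
    snapshot(n)
    D=cut_out("flat_lid",n)
    for d in D:
        v,u=np.nonzero(d["pixels"]);print(n,round(d["confidence"],2),np.round(d["rect"],1))
        x0=ray(n,(u.mean(),v.mean()),gp[2]-8)[:2]
        if np.hypot(*(x0-gp[:2]))<30:
            f=lambda p:-iou(n,frus((32,gp[2]-15.3),(32,gp[2]-1.3))+[p[0],p[1],0],d["pixels"])
            o=minimize(f,x0,method="Nelder-Mead",options=dict(initial_simplex=[x0,x0+[8,0],x0+[0,8]]));print("fit",o.x.round(1),round(o.fun,3))
    for d in cut_out("cup_a",n): print(n,"cup",round(d["confidence"],2),np.round(d["rect"],1))
steps(q,Q,np.array([490,-18,175]),RT(.61,0),9);show()
E
```

```text
time_s: 8.6
eef_pos: [452.4, 249.0, 195.4]
eef_rot: [3.14, -0.617, 0.499]
ft_force: [0.1, 0.1, -0.1]
finger_gap: 63.2
finger_force: 30.0
grasp pt [455.5 250.7 190.5]
side 0.98 [276.6 275.9  28.9  23.1]
fit [458.  251.2] -0.698
side 0.88 [249.8 358.5  37.1  41.4]
side cup 0.66 [274.5 308.6  28.2  32.6]
top 0.82 [135.8 240.4  30.2  31.9]
top 0.72 [164.3 244.1  22.5  25.1]
fit [450.2 247.4] -0.786
top cup 0.86 [267.4 242.7  21.5  21.6]
top cup 0.59 [180.9 236.8  12.1   8.3]
dp [-0.033, 0.0935, -0.014] ang [-0.064, -0.002, 0.091]
dp [-0.0287, 0.0953, -0.011] ang [-0.064, -0.002, 0.091]
dp [-0.0244, 0.0968, -0.0079] ang [-0.064, -0.002, 0.091]
dp [-0.02, 0.098, -0.0048] ang [-0.064, -0.002, 0.091]
dp [-0.0155, 0.0989, -0.0017] ang [-0.064, -0.002, 0.091]
dp [-0.011, 0.0995, 0.0015] ang [-0.064, -0.002, 0.091]
dp [-0.0065, 0.0998, 0.0047] ang [-0.064, -0.002, 0.091]
dp [-0.002, 0.0998, 0.0079] ang [-0.064, -0.002, 0.091]
dp [0.0026, 0.0995, 0.011] ang [-0.064, -0.002, 0.091]
{'time_s': 8.9, 'eef_pos': [450.435, 248.226, 188.647], 'eef_rot': [-3.141, -0.607, 0.498], 'joint_pos': [0.408, 0.006, 2.078, 0.118, 0.456, 1.39], 'ft_force': [0.127, 0.069, 0.042], 'finger_gap': 63.305, 'finger_force': 30.0}
```

```bash
python3 -m crank '[{"gripper":0,"dp":[-0.033,0.094,-0.012],"angular":[-0.064,0,0.091]},{"gripper":0,"dp":[-0.029,0.095,-0.009],"angular":[-0.064,0,0.091]},{"gripper":0,"dp":[-0.024,0.097,-0.006],"angular":[-0.064,0,0.091]},{"gripper":0,"dp":[-0.020,0.098,-0.003],"angular":[-0.064,0,0.091]},{"gripper":0,"dp":[-0.015,0.099,0],"angular":[-0.064,0,0.091]}]' | sed -n '2,6p'
python3 -m crank '[{"gripper":0,"dp":[-0.011,0.099,0.002],"angular":[-0.064,0,0.091]},{"gripper":0,"dp":[-0.006,0.1,0.005],"angular":[-0.064,0,0.091]},{"gripper":0,"dp":[-0.002,0.1,0.008],"angular":[-0.064,0,0.091]},{"gripper":0,"dp":[0.003,0.1,0.011],"angular":[-0.064,0,0.091]},{"gripper":0,"dp":[0,0,0],"angular":[0,0,0]}]' | sed -n '2,6p'
python3 -m crank '[{"gripper":0,"dp":[0,0,0],"angular":[0,0,0]},{"gripper":0,"dp":[0,0,0],"angular":[0,0,0]}]' | sed -n '2,6p'
python3 - <<'E'
from h import *
q,Q=here();print(Q.round(4)); steps(q,Q,np.array([560,-18,134])-6*RT(.607)[:,2],RT(.607),4);show()
E
```

```text
eef_pos: [473.0, 99.4, 175.5]
eef_rot: [3.141, -0.608, 0.219]
ft_force: [1.2, -0.2, -0.1]
finger_gap: 63.1
finger_force: 30.0
eef_pos: [490.0, -20.2, 166.4]
eef_rot: [3.14, -0.608, -0.005]
ft_force: [0.9, -0.2, -1.0]
finger_gap: 63.6
finger_force: 30.0
eef_pos: [489.9, -17.5, 167.1]
eef_rot: [3.14, -0.609, -0.0]
ft_force: [0.1, -0.5, -0.5]
finger_gap: 63.4
finger_force: 30.0
[[ 8.202e-01 -1.200e-03  5.720e-01]
 [-1.000e-04 -1.000e+00 -1.900e-03]
 [ 5.720e-01  1.500e-03 -8.202e-01]]
dp [0.0322, 0.0003, 0.051] ang [0.001, -0.001, -0.0]
dp [0.0322, 0.0004, 0.051] ang [0.001, -0.001, -0.0]
dp [0.0322, 0.0004, 0.051] ang [0.001, -0.001, -0.0]
dp [0.0322, 0.0004, 0.051] ang [0.001, -0.001, -0.0]
{'time_s': 10.1, 'eef_pos': [489.892, -17.486, 167.08], 'eef_rot': [3.14, -0.609, -0.0], 'joint_pos': [-0.154, -0.014, 2.158, 0.22, 0.403, 1.242], 'ft_force': [0.079, -0.531, -0.502], 'finger_gap': 63.376, 'finger_force': 30.0}
```

```bash
python3 -m crank '[{"gripper":0,"dp":[0.032,0,0.051],"angular":[0,0,0]},{"gripper":0,"dp":[0.032,0,0.051],"angular":[0,0,0]},{"gripper":0,"dp":[0.032,0,0.051],"angular":[0,0,0]},{"gripper":0,"dp":[0.032,0,0.051],"angular":[0,0,0]}]' | sed -n '2,4p'
python3 - <<'E'
from h import *
I=np.load("img.npz")
X=np.vstack([ring(46,78)]+[ring(np.sqrt(max(55**2-(z+26.2)**2,0)),78+z) for z in np.linspace(4,28.8,12)])
out=[]
for n,u0,v0 in(("side",232,180),("top",245,162)):
    S=10;w=40;hh=45 if n=="side" else 45
    o=cv2.resize(I[n][v0:v0+hh,u0:u0+w],None,fx=S,fy=S,interpolation=cv2.INTER_CUBIC)[:,:,::-1].copy()
    o=np.clip(o.astype(float)*1.5,0,255).astype(np.uint8)
    h=cv2.convexHull(proj(n,X+[612.5,-18,0]).astype(np.float32))[:,0]
    cv2.polylines(o,[((h-[u0,v0]+.5)*S).astype(np.int32)],True,(0,0,255),1)
    cv2.polylines(o,[((proj(n,ring(46,78)+[612.5,-18,0])-[u0,v0]+.5)*S).astype(np.int32)],True,(0,255,0),1)
    out.append(o)
cv2.imwrite("pics/dome.png",np.hstack(out))
E
```

```text
eef_pos: [557.2, -17.3, 138.9]
eef_rot: [3.14, -0.61, 0.001]
ft_force: [0.0, -0.5, -0.2]
```

View pics/dome.png

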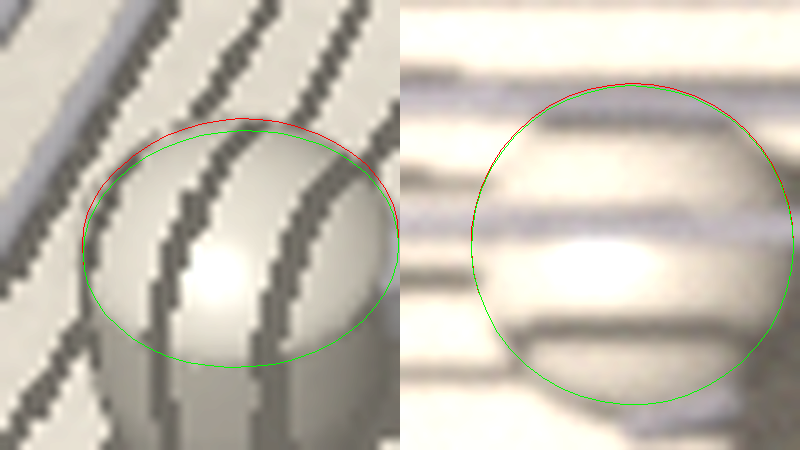

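The picture shows the dome outline in side at about columns 241–270.5, centred within ~0.3 px of the model at (612.5,-18). The top view agrees, with y about -16 to -17. I go to a hover above the dome.

```bash
python3 -m crank '[{"gripper":0,"dp":[0.048,0,0.033],"angular":[0,0,0]},{"gripper":0,"dp":[0.048,0,0.033],"angular":[0,0,0]},{"gripper":0,"dp":[0.045,0,0.031],"angular":[0,0,0]},{"gripper":0,"dp":[0,0,0],"angular":[0,0,0]},{"gripper":0,"dp":[0,0,0],"angular":[0,0,0]}]' | sed -n '2,6p'
python3 - <<'E'
from h import *
show();q,Q=here();gp=q+6*Q[:,2];print("grasp",gp.round(1))
out=[]
for n,u0,v0 in(("side",225,170),("top",240,160)):
    im=snapshot(n);
    for d in cut_out("flat_lid",n):
        if np.hypot(d["rect"][0]-proj(n,gp)[0,0],d["rect"][1]-proj(n,gp)[0,1])<25:
            print(n,round(d["confidence"],2),np.round(d["rect"],1)); x0=gp[:2]
            f=lambda p:-iou(n,frus((32,gp[2]-15.3),(32,gp[2]-1.3))+[p[0],p[1],0],d["pixels"])
            o=minimize(f,x0,method="Nelder-Mead",options=dict(initial_simplex=[x0,x0+[8,0],x0+[0,8]]));print("fit",o.x.round(1),round(o.fun,3))
    S=8;o=cv2.resize(im[v0:v0+55,u0:u0+50],None,fx=S,fy=S,interpolation=cv2.INTER_CUBIC)[:,:,::-1].copy()
    for r,z,c in((32,gp[2]-1.3,(255,0,0)),(12,gp[2]+2.7,(255,0,0)),(32,gp[2]-15.3,(0,200,0))):
        cv2.polylines(o,[((proj(n,ring(r,z)+[gp[0],gp[1],0])-[u0,v0]+.5)*S).astype(np.int32)],True,c,1)
    out.append(np.clip(o.astype(float)*1.3,0,255).astype(np.uint8))
cv2.imwrite("pics/hover.png",np.hstack(out))
E
```

```text
eef_pos: [607.4, -17.6, 139.2]
eef_rot: [3.14, -0.609, 0.0]
ft_force: [-0.6, -0.7, -1.5]
finger_gap: 63.5
finger_force: 30.0
{'time_s': 11.0, 'eef_pos': [607.439, -17.627, 139.18], 'eef_rot': [3.14, -0.609, 0.0], 'joint_pos': [-0.115, 0.288, 1.886, 0.179, 0.368, 1.309], 'ft_force': [-0.581, -0.687, -1.531], 'finger_gap': 63.493, 'finger_force': 30.0}
grasp [610.9 -17.6 134.3]
side 0.56 [252.9 193.8  16.9  18.4]
fit [613.3 -13. ] -0.198
side 0.22 [256.  215.6  34.6  35.1]
fit [579.1  62.5] -0.606
top 0.53 [269.9 184.2  20.9  16.8]
fit [610.9 -21.1] -0.533
```

View pics/hover.png

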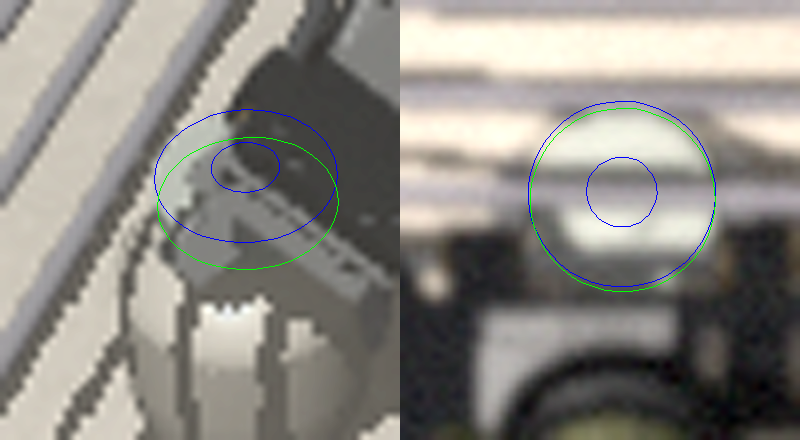

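In the top view the lid outline, at about crop (622,195), matches the model ring at the grasp point, so the lid is centred in the pads. I shift +2 mm in x and lower.

```bash
python3 -m crank '[{"gripper":0,"dp":[0.0055,0,0.0038],"angular":[0,0,0]},{"gripper":0,"dp":[-0.009,0,0.0125],"angular":[0,0,0]},{"gripper":0,"dp":[-0.008,0,0.0115],"angular":[0,0,0]},{"gripper":0,"dp":[0,0,0],"angular":[0,0,0]},{"gripper":0,"dp":[0,0,0],"angular":[0,0,0]}]' | sed -n '2,4p'
python3 -m crank '[{"gripper":0,"dp":[-0.0019,0,0.0027],"angular":[0,0,0]},{"gripper":0,"dp":[0,0,0],"angular":[0,0,0]}]' | sed -n '2,4p'
python3 -m crank '[{"gripper":0,"dp":[-0.0019,0,0.0027],"angular":[0,0,0]},{"gripper":0,"dp":[0,0,0],"angular":[0,0,0]}]' | sed -n '2,4p'
python3 -m crank '[{"gripper":0,"dp":[-0.0019,0,0.0027],"angular":[0,0,0]},{"gripper":0,"dp":[0,0,0],"angular":[0,0,0]}]' | sed -n '2,4p'
```

```text
eef_pos: [609.8, -18.5, 130.6]
eef_rot: [3.14, -0.609, -0.001]
ft_force: [-0.5, -0.2, -0.6]
eef_pos: [609.9, -18.5, 129.8]
eef_rot: [3.14, -0.61, -0.001]
ft_force: [0.1, -0.4, -0.7]
eef_pos: [609.9, -18.5, 128.8]
eef_rot: [3.14, -0.61, -0.001]
ft_force: [-0.1, -0.0, -0.7]
eef_pos: [609.9, -18.5, 127.8]
eef_rot: [3.14, -0.61, -0.001]
ft_force: [0.8, 0.2, -0.0]
```

```bash
python3 -m crank '[{"gripper":0,"dp":[-0.0010,-0.003,0.0013],"angular":[0,0,0]},{"gripper":0,"dp":[0,0,0],"angular":[0,0,0]}]' | sed -n '2p;4p'
python3 -m crank '[{"gripper":0,"dp":[-0.0010,0,0.0013],"angular":[0,0,0]},{"gripper":0,"dp":[0,0,0],"angular":[0,0,0]}]' | sed -n '2p;4p'
python3 -m crank '[{"gripper":0,"dp":[-0.0010,0,0.0013],"angular":[0,0,0]},{"gripper":0,"dp":[0,0,0],"angular":[0,0,0]}]' | sed -n '2p;4p'
```

```text
eef_pos: [609.9, -17.5, 127.3]
ft_force: [1.4, 0.3, -0.4]
eef_pos: [609.9, -17.6, 127.0]
ft_force: [0.2, -0.6, -0.5]
eef_pos: [610.1, -17.6, 126.8]
ft_force: [-1.6, 0.8, 3.9]
```

Contact with the dome is at the predicted height (4 N). I release.

```bash
python3 -m crank '[{"gripper":0.72,"dp":[0,0,0],"angular":[0,0,0]},{"gripper":0.72,"dp":[0,0,0],"angular":[0,0,0]},{"gripper":1,"dp":[0,0,0],"angular":[0,0,0]},{"gripper":1,"dp":[0,0,0],"angular":[0,0,0]},{"gripper":1,"dp":[0,0,0],"angular":[0,0,0]}]'
python3 -m crank '[{"gripper":1,"dp":[0,0,0],"angular":[0,0,0]},{"gripper":1,"dp":[0,0,-0.03],"angular":[0,0,0]},{"gripper":1,"dp":[0,0,-0.06],"angular":[0,0,0]},{"gripper":1,"dp":[0,0,-0.1],"angular":[0,0,0]},{"gripper":1,"dp":[0,0,-0.13],"angular":[0,0,0]}]'
python3 -m crank '[{"gripper":1,"dp":[0,0,-0.13],"angular":[0,0,0]},{"gripper":1,"dp":[0,0,-0.13],"angular":[0,0,0]},{"gripper":1,"dp":[-0.1,0,-0.1],"angular":[0,0,0]},{"gripper":1,"dp":[-0.1,0,-0.05],"angular":[0,0,0]},{"gripper":1,"dp":[0,0,0],"angular":[0,0,0]}]'
python3 - <<'E'
from h import *
out=[]
for n,u0,v0 in(("side",225,170),("top",240,160)):
    im=snapshot(n)
    for d in cut_out("flat_lid",n):
        print(n,round(d["confidence"],2),np.round(d["rect"],1)); 
    S=8;o=cv2.resize(im[v0:v0+55,u0:u0+50],None,fx=S,fy=S,interpolation=cv2.INTER_CUBIC)[:,:,::-1].copy()
    for r,z in((32,120.8),(12,124.8)):
        cv2.polylines(o,[((proj(n,ring(r,z)+[613,-17.6,0])-[u0,v0]+.5)*S).astype(np.int32)],True,(255,0,0),1)
    out.append(np.clip(o.astype(float)*1.3,0,255).astype(np.uint8))
cv2.imwrite("pics/placed.png",np.hstack(out))
E
```

```text
time_s: 13.4
eef_pos: [609.9, -17.6, 126.3]
eef_rot: [3.14, -0.61, -0.001]
ft_force: [0.3, 0.8, 0.3]
finger_gap: 88.3
finger_force: 0.0
time_s: 13.9
eef_pos: [553.7, -17.3, 205.3]
eef_rot: [3.14, -0.608, -0.001]
ft_force: [0.4, -0.1, 0.8]
finger_gap: 94.1
finger_force: 0.0
time_s: 14.4
eef_pos: [432.6, -16.8, 272.1]
eef_rot: [3.139, -0.612, -0.001]
ft_force: [0.4, 0.5, 1.1]
finger_gap: 94.0
finger_force: 0.0
side 0.93 [252.  360.8  36.8  43.6]
side 0.89 [256.6 195.1  24.7  20.9]
top 0.76 [268.1 188.2  21.4  22.5]
top 0.65 [136.7 240.8  29.8  27.4]
```

View pics/placed.png

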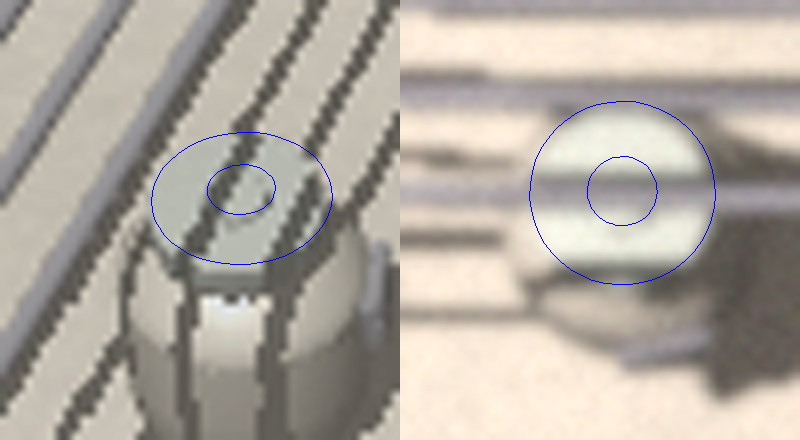

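The picture shows the lid resting on the dome, with its outline and button on the predicted level rings at side (256,194) and top (268,188). I do one numeric check of level and stillness, and of the other objects.

```bash
python3 -m crank '[{"gripper":1,"dp":[0,0,0],"angular":[0,0,0]},{"gripper":1,"dp":[0,0,0],"angular":[0,0,0]},{"gripper":1,"dp":[0,0,0],"angular":[0,0,0]},{"gripper":1,"dp":[0,0,0],"angular":[0,0,0]},{"gripper":1,"dp":[0,0,0],"angular":[0,0,0]}]'>/dev/null
python3 - <<'E'
from h import *
M={}
for n,uv in(("side",(256,195)),("top",(268,188))):
    snapshot(n)
    D=cut_out("flat_lid",n);d=min(D,key=lambda d:np.hypot(d["rect"][0]-uv[0],d["rect"][1]-uv[1]));M[n]=d["pixels"];print(n,np.round(d["rect"],1))
    for q in("cup_a","dish_rack","strainer"):
        for e in cut_out(q,n): print(n,q,round(e["confidence"],2),np.round(e["rect"]))
W=frus((32,0),(32,14))
def T(p): return W@Ro.from_rotvec([p[2]/100,p[3]/100,0]).as_matrix().T+[p[0],p[1],106.8]
for use in(("side",),("side","top")):
    f=lambda p:-sum(iou(n,T(p),M[n]) for n in use)
    x0=np.array([612.5,-17.6,0,0]);o=minimize(f,x0,method="Nelder-Mead",options=dict(initial_simplex=np.vstack([x0,x0+np.diag([5,5,8,8])])))
    print(use,o.x[:2].round(1),"tilt deg",np.degrees(o.x[2:]/100).round(1),round(o.fun,3),"level",round(f(x0),3))
show()
E
```

```text
side [255.7 196.9  23.2  19. ]
side cup_a 0.75 [276. 305.  31.  40.]
side cup_a 0.72 [307. 227.  26.  35.]
side dish_rack 0.56 [329. 185.  33.  30.]
side strainer 0.61 [222. 280.  54.  32.]
top [268.7 187.9  18.8  22.2]
top cup_a 0.75 [269. 243.  20.  22.]
top cup_a 0.65 [177. 244.  32.  22.]
top dish_rack 0.72 [336. 246.  34.  45.]
top strainer 0.67 [188. 189.  29.  50.]
('side',) [611.9 -14.3] tilt deg [-0.3  0.6] -0.952 level -0.906
('side', 'top') [611.  -16.2] tilt deg [-0.3  2.2] -1.735 level -1.71
{'time_s': 15.6, 'eef_pos': [435.274, -16.961, 271.59], 'eef_rot': [3.14, -0.61, -0.001], 'joint_pos': [-0.18, -0.312, 2.136, 0.152, 0.72, 1.31], 'ft_force': [0.322, -0.442, 0.081], 'finger_gap': 94.246, 'finger_force': 0.0}
```

The lid is level within about 2° and at rest. The cups, rack and strainer have not moved, and the robot is clear. I hand in.

```bash
python3 -c "
from bench import workorder
print(workorder.job_done())"
```

```text
the job is handed in; nothing more can be done
None
```

The sugar pot's domed lid is shut, the flat lid rests on top of the dome (level to within about 2° by camera fit), both cups, the rack and the strainer still stand where they were, and the job was handed in at about 16 s with the robot clear.

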